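# Clamp the ukulele soundboard and gauge its thickness at the ringed point

## Robot

A 6-joint arm with a two-finger parallel gripper is mounted at the origin on the work surface. World frame = base frame: x ahead of the robot, y to its left, z up, the work surface at z = 0. Lengths are in m, angles in rad, forces in N, time in s.
With the tool pointing down it reaches from about 0.375 to 0.975 m from the base axis. Payload 3.8 kg.
Tool frame: the origin (TCP) lies between the finger pads; the fingertips stand 14 mm ahead of it and the grasp point (between the pads) lies 5 mm behind it (env.tip_extent is the distance from the TCP to the fingertips, in m); z points along the fingers, y is the line along which they close (so a half turn about z gives the same grasp; the last joint's range is limited). The gripper opens to 88 mm and grips with 3 to 60 N. Pads are 18 mm wide; open, the fingers measure 123 mm over their backs; the gripper's body (75 mm by 187 mm) begins 45 mm behind the grasp point.
Start: joints at [1.203, 0.264, 1.604, -0, 1.274, -0.037], TCP at [0.219, 0.638, 0.253] pointing down, gripper open.
Joint ranges: [-2.63, 2.63], [-0.94, 2.18], [0.31, 2.57], [-1.31, 4.45], [0, 2.66], [-2.55, 2.55]. Speed limits (rad/s): [2.57, 2.57, 3.14, 3.14, 3.14, 3.14].

## Interface

Orientations are given as a 3x3 rotation matrix whose columns are the frame's x, y, z axes.
In Python, from cell import sensors, eyes, env gives the robot as it stands.
- The arm moves only by the tool arm_command, never from a script. Its argument "motion" is a list of rows, each a list of 7 numbers: the finger opening in cm, from 0 to 8.81, then the shift along the tool's x, y, z in a scale on which 1.0 is 60 cm, then the turn, a rotation vector about the tool's x, y, z in fractions of the full range, 1 being 45 degrees. In form: [[jaw, x, y, z, ax, ay, az], ...]. A call has 1 to 5 rows; each row is the pose to reach, as a shift and turn from the pose commanded when the call began, along the tool's axes at that moment; what a row does not reach only later rows make up. A row lasts 1/12 s, in which the tool goes at most 41.7 mm and 7.16 degrees, less where a joint would pass 70% of its speed; a pose out of reach is approached as far as the arm can. Shift and turn numbers lie between -1 and 1, and a call with a number outside is refused. A call with a gripper value outside its range is refused whole. The fingers move at their own pace and stop on an object; "squeeze" is the grip in N (left out, the last holds). Time passes only in rows, so rows that repeat a pose let the fingers close. It gives the time, the measured TCP pose, the force, the opening and the grip force at its end, in the units of the state.
- sensors.get_state(): the state, without advancing time (a new reading comes with each control period).
- eyes.snapshot(name): name is "scene" or "top" or "wrist"; returns the picture (480x640x3 uint8, red, green, blue); there is no depth.
- eyes.camera_model(name): a dict with "intrinsics" (3x3 intrinsics, pixels), "distortion" ([k1, k2, p1, p2, k3] as OpenCV has them; the pictures are not rectified), "rvec" (rotation vector, rad) and "tvec" (3), from world to camera coordinates, as OpenCV has them. Camera axes: x right, y down, z forward; pixel columns grow to the right and rows downward; lengths in m; the calibration is good to about 2 mm. A picture is of the moment at which its call begins: read the wrist's pose just before it. camera_model takes no time and is no camera call; for the wrist camera it gives the pose at the moment of the call.
- env.hand_in(): hands the job in; it is judged then, once.
The state is a dict: "time": time; "qpos": joint angles; "dq": joint speeds; "joint_efforts": joint torques, N m; "eef_pos": TCP position; "orientation": TCP orientation; "wrist_force": force on the tool from outside, world axes, zero at the start; "wrist_torque": the same for the moment, N m; "opening": opening from 0.0 (shut) to 1.0 (fully open); "gripper_force": force on a finger pad.
Only numpy, scipy, OpenCV 4.12 (cv2) and the standard library are available. Lean on these libraries where they do the work, as an engineer would, in place of code of your own. Each camera call takes 0.05 s, during which the arm holds its last target. There are 200 camera calls.

## Task

Measure the thickness of the ukulele soundboard at the point ringed in red. First snap both red-handled toggle clamps fully shut so that they hold the soundboard flat on its aluminium plate; then take the blue pen-type gauge out of its holder and hold it upright with its sprung tip inside the red ring, pressed in gently about half-way and kept off its stop. Finish while still holding the gauge there, steady and with the gripper closed on it, and leave the soundboard and the other things on the bench where they lie.

Things in the scene. Friction and masses are not known exactly. Their poses are not given: they have to be found in the camera images.
- jig: Thicknessing jig, fixed to the bench: plywood base 205 x 385 x 18 mm with an aluminium datum plate 185 x 250 x 8 mm on it (top 26 mm above the bench). Origin at the centre of the underside; y along the length, z up. A toggle clamp is screwed on at each end, the left one at +y, the right one at -y; handles point away from the jig's middle, arms with rubber feet towards it.
- left_clamp (a joint): Handle angle of the toggle clamp at the jig's +y end, rad: 0 shut (handle level, rubber foot down on the soundboard), 1.12 fully open (handle standing up); starts at about 0.95 to 1.1. Pressed down, it springs back open until past its dead point near 0.2 rad; pressed below about 0.1 it snaps to 0 by itself and stays. Needs up to about 12 N at the grip.
- right_clamp (a joint): Handle angle of the toggle clamp at the jig's -y end, made and working like the left one, its mirror image.
- left_pivot (a point): Hinge axis of the left clamp's handle, at its middle: 170.5 mm from the jig's origin along +y, 48 mm above the bench, fixed to the jig. The axis is level, along the jig's x. The handle reaches 80 mm out from it; the red grip is the outer 56 mm, 14 to 16 mm thick. Pressed from above, the handle swings in an arc about the hinge, outwards and down.
- right_pivot (a point): Hinge axis of the right clamp's handle: 170.5 mm from the jig's origin along -y, 48 mm above the bench; otherwise as the left one.
- left_grip (a point): Point on the upper face of the left clamp's red grip, 62 mm out from the hinge axis and 7 mm above the handle's middle line; moves with the handle. While the clamp is open its steel arm stands up on a hinge 20 mm inboard of the handle's, to about 100 mm above the bench.
- right_grip (a point): The same point on the right clamp's red grip.
- soundboard: Pale spruce soundboard of a soprano ukulele, 4 mm thick, 245 mm long (its y axis) and 175 mm wide at the widest, with a round 48 mm sound hole, lying loose on the aluminium plate, its upper face 30 mm above the bench; mass about 70 g. Origin at the centre of its underside, z up. Small grey pencil dots are other points, not to be measured.
- mark (a point): Centre of the ring drawn in red pencil on the soundboard's upper face, 19 mm across outside and 13.6 mm inside with a small red dot in the middle; it lies somewhere in the wide lower half (the +y half) of the soundboard.
- holder: Slanted desk holder of the gauge, fixed to the bench: steel base 100 x 75 x 12 mm, aluminium cheeks, dark wooden block 34 x 34 mm with a 16.5 mm through hole. Origin at the centre of the underside. The hole leans 0.42 rad from the vertical, its upper end towards the holder's own -x; its mouth is about 87 mm above the bench. With its play the gauge leans about 0.45 rad.
- gauge: Pen-type thickness gauge, 150 mm long, about 90 g, standing in the holder. Origin at the end of its tip when fully out; z along the pen from tip to top. Grip the blue body, 20 mm in diameter, z = 62 to 150 mm (small display on its -x side, 1 mm proud). Steel barrel 14 mm in diameter below it, nose down to z = 8 mm. The collar at 62 mm rests on the hole's mouth: draw it out along its axis by 65 mm.
- gauge_tip (a joint): How far the gauge's sprung tip is pressed in, m: 0 fully out, 0.008 at its stop (the nose then meets the work). The spring starts at 0.4 N and adds 0.4 N per mm: about 2 N half-way in.
- gauge_point (a point): The rounded end of the sprung tip; moves with the tip.
- finger_plane: Small brass finger plane, 46 x 22 mm, 35 mm high, loose; origin at its underside.
- spool_clamp_a: Wooden spool clamp standing upright, 38 mm in diameter, 119 mm tall, loose; origin at its underside.
- spool_clamp_b: A second, equal spool clamp, loose.
- gouge: Carving gouge with a pale wooden handle, 215 mm long and 31 mm thick, lying loose; origin under the joint of handle and blade.
- sanding_block: Cork sanding block with a wooden back, 100 x 60 x 34 mm, loose; origin at its underside.
- glue_bottle: White glue bottle with an orange cap, 52 mm in diameter, 130 mm tall, loose; origin at its underside.

How it is judged:
On the way, in this order (a step that is already met when the one before it is completed fails the run):
1. both toggle clamps are snapped fully shut while the gauge is still in its holder (value of joint each of left_clamp, right_clamp below 0.06 rad and distance of gauge from where it was at the start of the episode below 0.03 m), for 0.2 s.
2. the gauge is drawn out of its holder in the gripper (distance of gauge from where it was at the start of the episode above 0.06 m and contact force between the fingers and gauge above 2 N), for 0.2 s.
At the end, for the whole second after the job is handed in: Both clamps shut (under 0.06 rad); gauge gripped and still, under 0.11 rad from upright, tip inside the red ring (under 6.8 mm from its centre), pressed in 1.5 to 6.8 mm and pushing with 0.5 to 6 N; soundboard flat, under 8 mm from where it was (value of joint each of left_clamp, right_clamp below 0.06 rad and horizontal distance between gauge_point and mark below 0.0068 m and angle between gauge's own z axis and vertical below 0.11 rad and value of joint gauge_tip between 0.0015 and 0.0068 m and contact force between gauge and soundboard between 0.5 and 6 N and contact force between the fingers and gauge above 2 N and linear speed of gauge below 0.01 m/s and distance of soundboard from where it was at the start of the episode below 0.008 m and angle between soundboard's own z axis and vertical below 0.03 rad); the arm keeps its last pose, push and grip.
It fails at once if the gauge is driven hard into the soundboard (over 15 N) (contact force between gauge and soundboard above 15 N).
It fails at once if the soundboard is pushed out of its place (over 15 mm) (distance of soundboard from where it was at the start of the episode above 0.015 m).
It fails at once if something else on the bench is knocked over or moved by more than 30 mm (distance of any of finger_plane, spool_clamp_a, spool_clamp_b, gouge, sanding_block, glue_bottle from where it was at the start of the episode above 0.03 m or angle between any of spool_clamp_a, spool_clamp_b, glue_bottle's own z axis and vertical above 0.5 rad).
It also fails if it takes over 70 s, if anything falls off the work surface, if the arm or the gripper's body presses on something with over 40 N, if the wrist force passes 120 N, or if a joint passes its speed limit or range.

## Working session

There is one attempt and no reset: what is moved stays moved. The work goes in short steps, Python scripts to look and compute and a tool call to move; the robot and the scene stay as the last step left them, time stands still between calls to the robot, and variables do not carry over. Pictures are saved under pics/ and viewed, at most 10 in all, crops included, and the job is handed in when it is done.

Besides the shell and the picture viewer there is one more tool, called after "Request:" as name([rows], argument=value, ...), one row to a line, values as JSON. arm_command: Moves the arm, as the interface text tells. Its arguments: {"type":"object","properties":{"motion":{"type":"array"},"squeeze":{"type":"number"}},"required":["motion"]}

```bash
mkdir -p pics; ls
python3 - <<'E'
from cell import sensors, eyes, env
import cv2
for n in ("top","scene"):
    cv2.imwrite(f"pics/{n}0.png", eyes.snapshot(n)[:,:,::-1])
    print(n,eyes.camera_model(n))
s=sensors.get_state();print(s)
E
```

```text
pics
top {'intrinsics': array([[453.71602628,   0.        , 320.6568539 ],
       [  0.        , 453.71602628, 236.52291616],
       [  0.        ,   0.        ,   1.        ]]), 'distortion': array([0.00392474, 0.        , 0.        , 0.        , 0.        ]), 'rvec': array([ 2.14811549, -2.17828572,  0.13030655]), 'tvec': array([0.05912912, 0.56489665, 0.95543849])}
scene {'intrinsics': array([[457.90718139,   0.        , 322.94684154],
       [  0.        , 457.90718139, 243.25856345],
       [  0.        ,   0.        ,   1.        ]]), 'distortion': array([-0.0976138,  0.       ,  0.       ,  0.       ,  0.       ]), 'rvec': array([ 1.71238564,  1.78188257, -0.73955537]), 'tvec': array([-0.03632356, -0.3210705 ,  1.68654624])}
{'time': 0.1, 'qpos': array([ 1.20310359e+00,  2.64675168e-01,  1.60523957e+00, -4.38145535e-06,
        1.27371467e+00, -3.69006523e-02]), 'dq': array([ 0.00056834, -0.00191345,  0.00068666,  0.00107325,  0.00189773,
       -0.00212198]), 'joint_efforts': array([ 9.51566144e-04, -5.03613424e+01, -3.58072650e+01,  7.32914940e-02,
        2.33462040e-02, -3.31689364e-05]), 'eef_pos': array([0.21901471, 0.63782364, 0.25151312]), 'orientation': array([[-9.45785769e-01,  3.24790316e-01, -7.28226816e-04],
       [ 3.24791124e-01,  9.45783859e-01, -1.90211626e-03],
       [ 7.09562265e-05, -2.03551610e-03, -9.99997926e-01]]), 'wrist_force': array([-0.14843499,  0.23045248,  0.49621781]), 'wrist_torque': array([-0.01203218, -0.02258644, -0.01017976]), 'gripper_force': 0.0, 'opening': 0.9999023841707306}
```

View pics/top0.png

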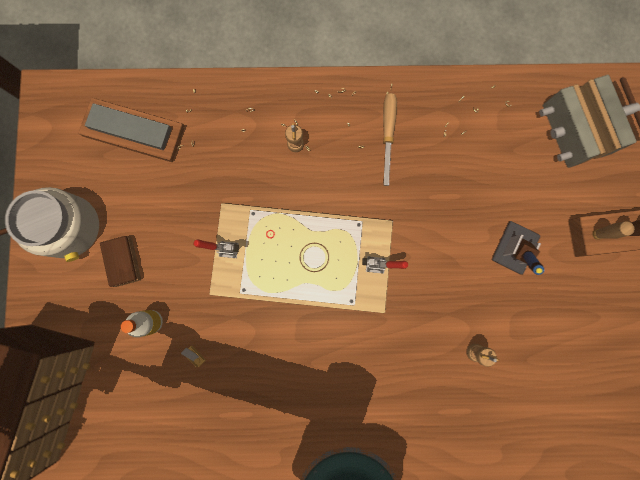

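View pics/scene0.png

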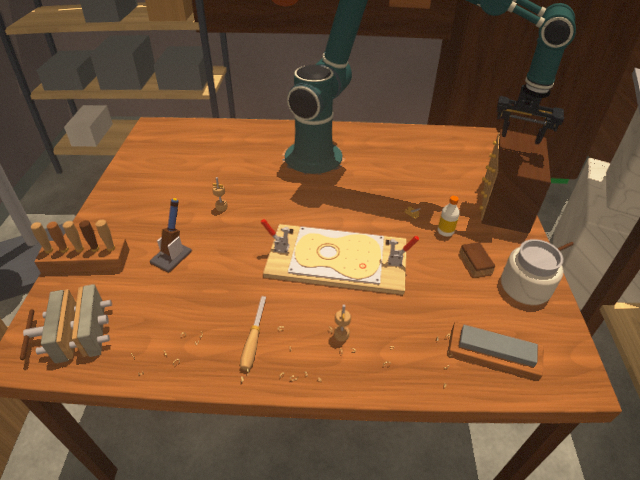

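The top view shows the jig (plywood corners ~(222,204), (392,220), (384,312), (210,295)), the left clamp handle at ~(205,244), the right at ~(397,265), the ring at ~(270,234), and the holder and gauge at ~(517,247) with the gauge top at (538,269). In the scene view both handles stand up and the gauge leans towards the robot side.

```bash
cat > h.py <<'E'
import numpy as np, cv2
from cell import sensors, eyes, env
def proj(n,P):
    m=eyes.camera_model(n); return cv2.projectPoints(np.float64(P).reshape(-1,3),m["rvec"],m["tvec"],m["intrinsics"],m["distortion"])[0].reshape(-1,2)
def ray(n,uv,m=None):
    m=m or eyes.camera_model(n); R=cv2.Rodrigues(m["rvec"])[0]
    p=cv2.undistortPoints(np.float64(uv).reshape(-1,1,2),m["intrinsics"],m["distortion"]).reshape(-1,2)
    return -R.T@m["tvec"], np.c_[p,np.ones(len(p))]@R
def atz(n,uv,z,m=None):
    o,d=ray(n,uv,m); return o+d*((np.asarray(z)-o[2])/d[:,2])[:,None]
def tool(P):   # world point -> shift in tool axes, cm
    s=sensors.get_state(); return (s["orientation"].T@(np.asarray(P)-s["eef_pos"]))*100
E
python3 - <<'E'
from h import *
t=cv2.imread("pics/top0.png"); s=cv2.imread("pics/scene0.png")
a=cv2.resize(t[195:320,190:415],(800,444),interpolation=3)[:, :]
b=cv2.resize(t[215:285,485:555],(280,280),interpolation=3)
c=cv2.resize(s[190:275,145:195],(165,280),interpolation=3)
cv2.imwrite("pics/c1.png",a)
cv2.imwrite("pics/c2.png",np.hstack([cv2.resize(t[215:285,485:555],(400,400),interpolation=3),cv2.resize(s[190:275,140:200],(400,567),interpolation=3)[:400]]) if 0 else np.hstack([cv2.resize(t[205:285,480:560],(480,480),interpolation=3),cv2.resize(s[190:275,145:198],(300,480),interpolation=3)]))
print(atz("top",[(222,204),(392,220),(384,312),(210,295)],[.018]*4))
print(atz("top",[(270.5,234)],[.03]))
print(proj("top",sensors.get_state()["eef_pos"]))
E
```

```text
[[ 0.64336651  0.26991102  0.018     ]
 [ 0.60216977 -0.1078158   0.018     ]
 [ 0.40066778 -0.08390189  0.018     ]
 [ 0.44261543  0.2937491   0.018     ]]
[[0.5730556  0.16073695 0.03      ]]
[[-42.57414352 440.9071209 ]]
```

View pics/c1.png

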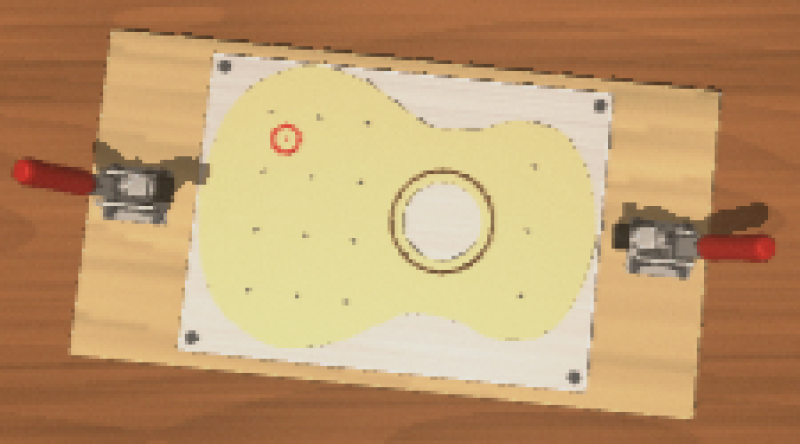

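View pics/c2.png

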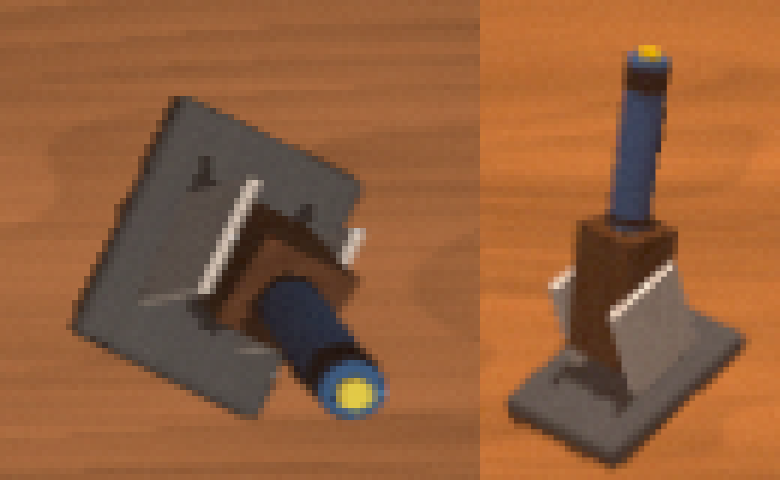

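Crop positions: jig corners (110,30), (720,91), (694,417), (71,354); ring centre (286,139); left grip end (25,172), right grip end (765,248). In the gauge crop the cap is at (353,395) from above and (650,50) in the scene part. The holder base corners are (180,97), (360,183), (258,418) and (73,327).

```bash
cat > m.py <<'E'
from h import *
from scipy.optimize import least_squares
A=lambda p:(np.array(p,float)+.5)/(800/225)-.5+[190,195]
B=lambda p:(np.array(p,float)+.5)/6-.5+[480,205]
C=lambda p:(np.array(p,float)-[480,0]+.5)/[300/53,480/85]-.5+[145,190]
rect=lambda c,L,W:None
def fit(P,loc):
    f=lambda v:(np.array(loc)@np.array([[np.cos(v[2]),np.sin(v[2])],[-np.sin(v[2]),np.cos(v[2])]])+v[:2]-P[:,:2]).ravel()
    best=min((least_squares(f,[*P[:,:2].mean(0),a]) for a in np.arange(-3,3,1)),key=lambda r:r.cost)
    return best.x,np.abs(best.fun).max()
J=atz("top",A([(110,30),(720,91),(694,417),(71,354)]),.018*np.ones(4))
jig,e=fit(J,[(.1025,.1925),(.1025,-.1925),(-.1025,-.1925),(-.1025,.1925)])
H=atz("top",B([(180,97),(360,183),(258,418),(73,327)]),.012*np.ones(4))
hol,eh=fit(H,[(.05,.0375),(.05,-.0375),(-.05,-.0375),(-.05,.0375)])
def tri(u,v):
    (o1,d1),(o2,d2)=ray("top",u),ray("scene",v); M=np.stack([d1[0],-d2[0]],1); s=np.linalg.lstsq(M,o2-o1,rcond=None)[0]
    p,q=o1+s[0]*d1[0],o2+s[1]*d2[0]; return (p+q)/2,np.linalg.norm(p-q)
if __name__=="__main__":
    print("jig",jig,e,"hol",hol,eh)
    print("mark",atz("top",A([(286,139)]),[.03]))
    R=np.array([[np.cos(jig[2]),-np.sin(jig[2])],[np.sin(jig[2]),np.cos(jig[2])]])
    for s in (1,-1): print("pivot",jig[:2]+R@[0,s*.1705])
    print("tips",atz("top",A([(22,172),(768,248)]),[.117]*2))
    print("cap",tri(B((353,395)),C((650,50))))
    ex=np.array([np.cos(hol[2]),np.sin(hol[2]),0]); pen=-np.sin(.45)*ex+[0,0,np.cos(.45)]
    print("pen",pen,"yaw",np.degrees(hol[2]))
    top=tri(B((353,395)),C((650,50)))[0]
    for z in (.15,.12,.062,.0): P=top-pen*(.15-z); print(z,P,proj("top",P),proj("scene",P))
E
python3 m.py
```

```text
jig [ 0.52307307  0.09347662 -0.11307553] 0.0016898809432508433 hol [ 0.5383213  -0.38182461 -0.47620143] 0.002171250341314046
mark [[0.57365307 0.16165757 0.03      ]]
pivot [0.54231139 0.26288777]
pivot [ 0.50383475 -0.07593453]
tips [[ 0.54625846  0.29968841  0.117     ]
 [ 0.49801862 -0.11565694  0.117     ]]
cap (array([ 0.48070064, -0.35285234,  0.16899429]), np.float64(0.0008367346791497588))
pen [-0.38657241  0.19939105  0.9004471 ] yaw -27.284332230181874
0.15 [ 0.48070064 -0.35285234  0.16899429] [[538.66501988 270.3998756 ]] [[174.77211889 198.49502681]]
0.12 [ 0.49229781 -0.35883407  0.14198088] [[534.59680484 264.90452228]] [[173.50519469 208.83798774]]
0.062 [ 0.51471901 -0.37039875  0.08975495] [[527.43463128 255.22872107]] [[171.1574673  228.36204901]]
0.0 [ 0.5386865  -0.382761    0.03392723] [[520.65634265 246.07021292]] [[168.78982951 248.5517214 ]]
```

Measured points agree with the given sizes: the jig fit is within 1.7 mm, the handle tips lie 37–40 mm out (open at about 1.07 rad), and the extrapolated pen tip falls on the holder's centre. I'll go to the left clamp now.

The manual's scale: shifts go in shares of 60 cm and turns go in shares of 45 degrees. Converting my numbers, -17.5 cm / 60 = -0.2917, -14 cm / 60 = -0.2333.

Request:
arm_command([
  [0, -0.0583, -0.0333, 0, 0, 0, 0],
  [0, -0.1167, -0.0667, 0, 0, 0, 0],
  [0, -0.175, -0.1, 0, 0, 0, 0],
  [0, -0.2333, -0.1333, 0, 0, 0, 0],
  [0, -0.2917, -0.1667, 0, 0, 0, 0],
])

```text
time: 0.52
eef_pos: [0.3528, 0.4853, 0.2521]
orientation: [[-0.946, 0.324, -0.001], [0.324, 0.946, -0.001], [0.0, -0.001, -1.0]]
wrist_force: [0.9, 0.2, 0.6]
opening: 0.649
gripper_force: 0.0
```

To row units: -17.5 cm / 60 = -0.2917, -14 cm / 60 = -0.2333.

Request:
arm_command([
  [0, -0.0583, -0.0333, 0, 0, 0, 0],
  [0, -0.1167, -0.0667, 0, 0, 0, 0],
  [0, -0.175, -0.1, 0, 0, 0, 0],
  [0, -0.2333, -0.1333, 0, 0, 0, 0],
  [0, -0.2917, -0.1667, 0, 0, 0, 0],
])

```text
time: 0.93
eef_pos: [0.486, 0.3337, 0.2523]
orientation: [[-0.946, 0.325, -0.001], [0.325, 0.946, -0.0], [0.0, -0.0, -1.0]]
wrist_force: [0.5, 0.5, -0.3]
opening: 0.269
gripper_force: 0.0
```

To row units: -7.5 cm / 60 = -0.125, -7 cm / 60 = -0.1167, 35 degrees / 45 = 0.7778.

Request:
arm_command([
  [0, -0.0583, -0.0333, 0, 0, 0, 0.1556],
  [0, -0.1167, -0.0667, 0, 0, 0, 0.3111],
  [0, -0.125, -0.0667, 0, 0, 0, 0.4667],
  [0, -0.125, -0.0667, 0, 0, 0, 0.6222],
  [0, -0.125, -0.0667, 0, 0, 0, 0.7778],
])

```text
time: 1.35
eef_pos: [0.5438, 0.2719, 0.252]
orientation: [[-0.581, 0.814, -0.001], [0.814, 0.581, -0.0], [0.0, -0.001, -1.0]]
wrist_force: [0.5, 0.4, 0.5]
opening: 0.004
gripper_force: 0.0
```

To row units: 35 degrees / 45 = 0.7778.

Request:
arm_command([
  [0, 0, 0, 0, 0, 0, 0.1556],
  [0, 0, 0, 0, 0, 0, 0.3111],
  [0, 0, 0, 0, 0, 0, 0.4667],
  [0, 0, 0, 0, 0, 0, 0.6222],
  [0, 0, 0, 0, 0, 0, 0.7778],
])

```text
time: 1.77
eef_pos: [0.5429, 0.2732, 0.252]
orientation: [[-0.012, 1.0, -0.001], [1.0, 0.012, -0.001], [-0.001, -0.001, -1.0]]
wrist_force: [-0.1, 0.0, 0.3]
opening: 0.007
gripper_force: 0.0
```

To row units: 7 degrees / 45 = 0.1556.

Request:
arm_command([
  [0, 0, 0, 0, 0, 0, 0.1556],
  [0, 0, 0, 0, 0, 0, 0.1556],
  [0, 0, 0, 0, 0, 0, 0.1556],
])

```text
time: 2.02
eef_pos: [0.543, 0.2733, 0.2522]
orientation: [[0.1, 0.995, -0.001], [0.995, -0.1, -0.0], [-0.0, -0.001, -1.0]]
wrist_force: [-0.2, 0.2, -0.1]
opening: 0.006
gripper_force: 0.0
```

```bash
cat >> h.py <<'E'
JO=np.array([.5231,.0935]); JY=np.array([.1128,.9936])
def clamp(s,a,r=62,h=7.5):
    o=(170.5+r*np.cos(a)-h*np.sin(a)-9)/1e3; z=.048+(r*np.sin(a)+h*np.cos(a))/1e3
    return np.r_[JO+s*JY*o, z+env.tip_extent]
E
python3 - <<'E'
from h import *
s=sensors.get_state(); print(s["time"],s["eef_pos"],s["orientation"].round(3),s["opening"],s["qpos"].round(2))
print(env.tip_extent)
for a in (1.15,1.0,.8,.6,.4,.2,.1,.0): print(a,tool(clamp(1,a)).round(2))
cv2.imwrite("pics/w1.png",eyes.snapshot("wrist")[:,:,::-1])
E
```

```text
2.0167 [0.54296792 0.27326081 0.25220966] [[ 0.1    0.995 -0.001]
 [ 0.995 -0.1   -0.   ]
 [-0.    -0.001 -1.   ]] 0.005936697986382762 [ 0.43  0.14  1.75 -0.    1.25  0.53]
0.014
1.15 [-0.08  0.06 13.06]
1.0 [ 0.79  0.07 13.4 ]
0.8 [ 1.85  0.09 14.05]
0.6 [ 2.76  0.1  14.9 ]
0.4 [ 3.49  0.11 15.91]
0.2 [ 4.    0.12 17.05]
0.1 [ 4.17  0.12 17.65]
0.0 [ 4.27  0.12 18.27]
```

View pics/w1.png

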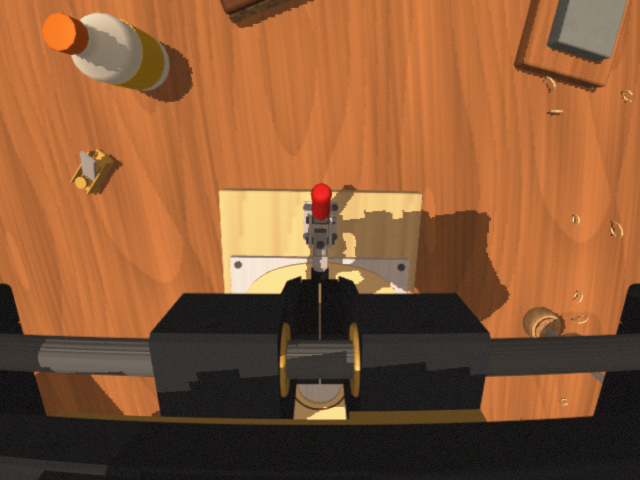

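The wrist view shows the left grip (321,195) in line with the fingers (x≈320), and the jig square to the tool. I'll go down and press along the arc.

Request:
arm_command([
  [0, 0, 0, 0.0583, 0, 0, 0],
  [0, 0, 0, 0.1167, 0, 0, 0],
  [0, 0, 0.0017, 0.175, 0, 0, 0],
  [0, -0.0017, 0.0017, 0.2083, 0, 0, 0],
  [0, -0.0017, 0.0017, 0.2167, 0, 0, 0],
])

```text
time: 2.48
eef_pos: [0.5407, 0.2706, 0.1174]
orientation: [[0.101, 0.995, -0.008], [0.995, -0.101, -0.004], [-0.005, -0.008, -1.0]]
wrist_force: [-1.2, -1.3, -0.3]
opening: 0.008
gripper_force: 0.0
```

To row units: 2.4 cm / 60 = 0.04, 1.95 cm / 60 = 0.0325.

Request:
arm_command([
  [0, 0.0075, 0, 0.0025, 0, 0, 0],
  [0, 0.015, 0, 0.0058, 0, 0, 0],
  [0, 0.0233, 0, 0.0108, 0, 0, 0],
  [0, 0.0325, 0, 0.0167, 0, 0, 0],
  [0, 0.04, 0, 0.0233, 0, 0, 0],
])

```text
time: 2.9
eef_pos: [0.5472, 0.2953, 0.1109]
orientation: [[0.102, 0.995, 0.001], [0.995, -0.102, -0.003], [-0.003, 0.001, -1.0]]
wrist_force: [-4.1, -8.6, 5.3]
opening: 0.007
gripper_force: 5.5
```

To row units: 2.6 cm / 60 = 0.0433, 2.05 cm / 60 = 0.0342.

Request:
arm_command([
  [0, 0.0075, 0, 0.0075, 0, 0, 0],
  [0, 0.0142, 0, 0.0158, 0, 0, 0],
  [0, 0.02, 0, 0.025, 0, 0, 0],
  [0, 0.025, 0, 0.0342, 0, 0, 0],
  [0, 0.0283, 0, 0.0433, 0, 0, 0],
])

```text
time: 3.32
eef_pos: [0.5494, 0.3136, 0.0863]
orientation: [[0.103, 0.995, 0.002], [0.995, -0.103, 0.0], [0.0, 0.002, -1.0]]
wrist_force: [-4.7, -3.4, 6.1]
opening: 0.006
gripper_force: 4.1
```

To row units: 1.3 cm / 60 = 0.0217, 1 cm / 60 = 0.0167.

Request:
arm_command([
  [0, 0.0025, 0, 0.0083, 0, 0, 0],
  [0, 0.0042, 0, 0.0167, 0, 0, 0],
  [0, 0.0042, 0, 0.0217, 0, 0, 0],
  [0, 0.0042, 0, 0.0217, 0, 0, 0],
])

```text
time: 3.65
eef_pos: [0.5493, 0.3163, 0.0702]
orientation: [[0.103, 0.995, 0.002], [0.995, -0.103, 0.001], [0.001, 0.001, -1.0]]
wrist_force: [0.3, 0.5, 0.8]
opening: 0.001
gripper_force: 0.0
```

To row units: -16 cm / 60 = -0.2667, -15 cm / 60 = -0.25.

Request:
arm_command([
  [0, 0, 0, -0.0667, 0, 0, 0],
  [0, 0, 0, -0.1333, 0, 0, 0],
  [0, 0, 0, -0.2, 0, 0, 0],
  [0, -0.0333, 0, -0.25, 0, 0, 0],
  [0, -0.1, 0, -0.2667, 0, 0, 0],
])

```text
time: 4.07
eef_pos: [0.5464, 0.26, 0.2376]
orientation: [[0.1, 0.995, 0.012], [0.995, -0.1, 0.007], [0.008, 0.011, -1.0]]
wrist_force: [1.3, -0.3, 1.1]
opening: 0.005
gripper_force: 0.0
```

Run:
```python
from h import *
for a in (1.15,1.0,.8,.6,.4,.2,.1,.0): print(a,tool(clamp(-1,a)).round(2))
print(sensors.get_state()["orientation"].round(3))
t=eyes.snapshot("top")[:,:,::-1]; s=eyes.snapshot("scene")[:,:,::-1]
cv2.imwrite("pics/c3.png",np.hstack([cv2.resize(t[200:320,190:270],(320,480),interpolation=3),cv2.resize(s[220:300,360:440],(480,480),interpolation=3)]))
```

```text
1.15 [-34.88  -1.02  11.31]
1.0 [-35.76  -1.04  11.64]
0.8 [-36.83  -1.06  12.28]
0.6 [-37.74  -1.08  13.13]
0.4 [-38.48  -1.1   14.14]
0.2 [-38.99  -1.12  15.27]
0.1 [-39.17  -1.13  15.87]
0.0 [-39.28  -1.14  16.48]
[[ 0.1    0.995  0.012]
 [ 0.995 -0.1    0.007]
 [ 0.008  0.011 -1.   ]]
```

View pics/c3.png

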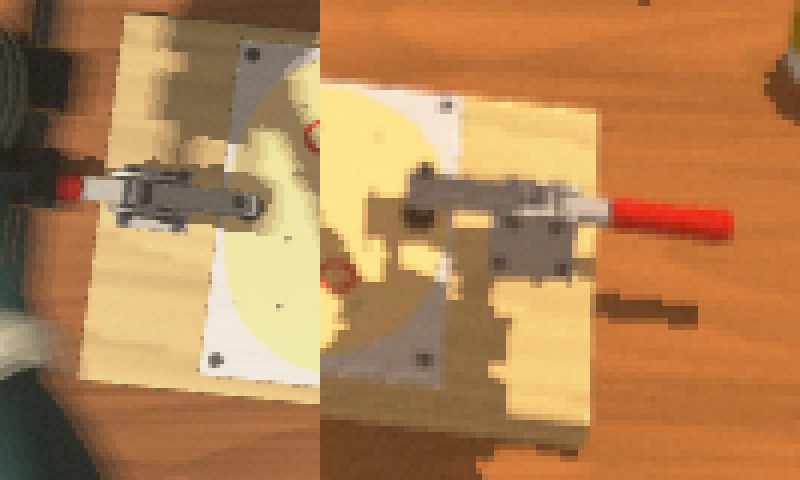

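Left clamp is shut: its arm is down on the board and the handle level. I'll move to the right clamp.

To row units: -20 cm / 60 = -0.3333, -16 cm / 60 = -0.2667.

Request:
arm_command([
  [0, -0.0667, -0.0017, 0, 0, 0, 0],
  [0, -0.1333, -0.0033, 0, 0, 0, 0],
  [0, -0.2, -0.005, 0, 0, 0, 0],
  [0, -0.2667, -0.0067, 0, 0, 0, 0],
  [0, -0.3333, -0.0083, 0, 0, 0, 0],
])

```text
time: 4.58
eef_pos: [0.5164, 0.0564, 0.2294]
orientation: [[0.103, 0.995, 0.0], [0.995, -0.103, 0.0], [0.0, 0.0, -1.0]]
wrist_force: [0.7, -0.7, 0.6]
opening: 0.005
gripper_force: 0.0
```

To row units: -13.5 cm / 60 = -0.225, -12 cm / 60 = -0.2.

Request:
arm_command([
  [0, -0.0667, -0.0017, 0, 0, 0, 0],
  [0, -0.1333, -0.0033, 0, 0, 0, 0],
  [0, -0.2, -0.005, 0, 0, 0, 0],
  [0, -0.225, -0.0067, 0, 0, 0, 0],
  [0, -0.225, -0.0067, 0, 0, 0, 0],
])

```text
time: 5.0
eef_pos: [0.4984, -0.0792, 0.2294]
orientation: [[0.108, 0.994, 0.0], [0.994, -0.108, -0.001], [-0.001, 0.0, -1.0]]
wrist_force: [1.0, -1.0, -0.0]
opening: 0.003
gripper_force: 0.0
```

Request:
arm_command([
  [0, 0, 0, 0, 0, 0, 0],
  [0, 0, 0, 0, 0, 0, 0],
])

```text
time: 5.17
eef_pos: [0.499, -0.0756, 0.2295]
orientation: [[0.104, 0.995, -0.0], [0.995, -0.104, 0.001], [0.001, -0.0, -1.0]]
wrist_force: [-0.8, -0.6, 0.4]
opening: 0.005
gripper_force: 0.0
```

Run:
```python
from h import *
for a in (1.15,1.0,.8,.6,.4,.2,.1,.0): print(a,tool(clamp(-1,a)).round(2))
```

```text
1.15 [-0.94  0.48 10.78]
1.0 [-1.81  0.47 11.12]
0.8 [-2.87  0.46 11.77]
0.6 [-3.79  0.46 12.62]
0.4 [-4.51  0.45 13.64]
0.2 [-5.02  0.44 14.78]
0.1 [-5.19  0.44 15.38]
0.0 [-5.3   0.44 15.99]
```

To row units: 10.7 cm / 60 = 0.1783, 9.5 cm / 60 = 0.1583.

Request:
arm_command([
  [0, -0.015, 0.0067, 0.0583, 0, 0, 0],
  [0, -0.015, 0.0067, 0.1167, 0, 0, 0],
  [0, -0.015, 0.0067, 0.1583, 0, 0, 0],
  [0, -0.015, 0.0067, 0.1783, 0, 0, 0],
  [0, -0.015, 0.0067, 0.1783, 0, 0, 0],
])

```text
time: 5.58
eef_pos: [0.4994, -0.0838, 0.1193]
orientation: [[0.102, 0.995, -0.007], [0.995, -0.102, 0.002], [0.001, -0.007, -1.0]]
wrist_force: [0.1, -1.1, 0.3]
opening: 0.007
gripper_force: 0.0
```

To row units: -2.4 cm / 60 = -0.04, -1.95 cm / 60 = -0.0325.

Request:
arm_command([
  [0, -0.0075, 0, 0.0025, 0, 0, 0],
  [0, -0.015, 0, 0.0058, 0, 0, 0],
  [0, -0.0233, 0, 0.0108, 0, 0, 0],
  [0, -0.0325, 0, 0.0167, 0, 0, 0],
  [0, -0.04, 0, 0.0233, 0, 0, 0],
])

```text
time: 6.0
eef_pos: [0.5006, -0.109, 0.1111]
orientation: [[0.105, 0.994, 0.003], [0.994, -0.105, 0.002], [0.002, 0.003, -1.0]]
wrist_force: [-2.9, 8.4, 8.4]
opening: 0.005
gripper_force: 8.8
```

To row units: 2.6 cm / 60 = 0.0433, 2.05 cm / 60 = 0.0342.

Request:
arm_command([
  [0, -0.0075, 0, 0.0075, 0, 0, 0],
  [0, -0.0142, 0, 0.0158, 0, 0, 0],
  [0, -0.02, 0, 0.025, 0, 0, 0],
  [0, -0.025, 0, 0.0342, 0, 0, 0],
  [0, -0.0283, 0, 0.0433, 0, 0, 0],
])

```text
time: 6.42
eef_pos: [0.4988, -0.1272, 0.0856]
orientation: [[0.104, 0.995, 0.003], [0.995, -0.104, -0.0], [-0.0, 0.003, -1.0]]
wrist_force: [-4.4, 1.8, 6.7]
opening: 0.005
gripper_force: 3.5
```

To row units: 1.35 cm / 60 = 0.0225, 1 cm / 60 = 0.0167.

Request:
arm_command([
  [0, -0.0025, 0, 0.0083, 0, 0, 0],
  [0, -0.0042, 0, 0.0167, 0, 0, 0],
  [0, -0.0042, 0, 0.0225, 0, 0, 0],
  [0, -0.0042, 0, 0.0225, 0, 0, 0],
])

```text
time: 6.75
eef_pos: [0.4981, -0.1297, 0.0696]
orientation: [[0.104, 0.995, 0.002], [0.995, -0.104, -0.001], [-0.001, 0.002, -1.0]]
wrist_force: [0.6, -0.4, 0.6]
opening: 0.004
gripper_force: 0.0
```

To row units: -20 cm / 60 = -0.3333, -16 cm / 60 = -0.2667.

Request:
arm_command([
  [0, 0, 0, -0.0667, 0, 0, 0],
  [0, 0, 0, -0.1333, 0, 0, 0],
  [0, 0, 0, -0.2, 0, 0, 0],
  [0, 0, 0, -0.2667, 0, 0, 0],
  [0, 0, 0, -0.3333, 0, 0, 0],
])

```text
time: 7.17
eef_pos: [0.4971, -0.1289, 0.2714]
orientation: [[0.104, 0.995, 0.001], [0.995, -0.104, -0.0], [-0.0, 0.001, -1.0]]
wrist_force: [-0.4, 0.2, 0.3]
opening: 0.005
gripper_force: 0.0
```

Run:
```python
from h import *
from m import tri,B,C,hol
from scipy.spatial.transform import Rotation as Ro
s=sensors.get_state(); print(s["time"],s["eef_pos"],s["orientation"].round(3),s["qpos"].round(2))
ex=np.array([np.cos(hol[2]),np.sin(hol[2]),0]); pen=-np.sin(.45)*ex+[0,0,np.cos(.45)]; z=-pen
for sg in (1,-1):
    y=sg*np.cross([0,0,1],ex); R=np.c_[np.cross(y,z),y,z]
    print(sg,np.degrees((Ro.from_matrix(s["orientation"]).inv()*Ro.from_matrix(R)).as_rotvec()).round(1))
t=eyes.snapshot("top")[:,:,::-1]; c=eyes.snapshot("scene")[:,:,::-1]
cv2.imwrite("pics/c4.png",np.hstack([cv2.resize(t[190:320,340:560],(440,260),interpolation=3),cv2.resize(c[200:330,250:430],(360,260),interpolation=3)]))
```

```text
7.1667 [ 0.49705622 -0.12894408  0.27137672] [[ 0.104  0.995  0.001]
 [ 0.995 -0.104 -0.   ]
 [-0.     0.001 -1.   ]] [-0.3  -0.06  1.92  0.    1.28 -0.2 ]
1 [-15.4 -22.6 -67.4]
-1 [-25.   17.  109.2]
```

View pics/c4.png

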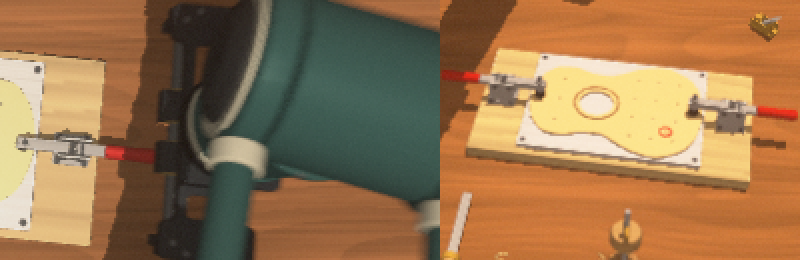

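Both clamps are shut and the board is in place. Next I'll refine the mark from several cameras by colour and work out the pregrasp.

```bash
cat >> h.py <<'E'
cap=np.array([.4807,-.3529,.1690]); pen=np.array([-.3866,.1994,.9004])
def ring(n,P=(.5737,.1617,.03)):
    m=eyes.camera_model(n); im=eyes.snapshot(n).astype(int); c=proj(n,P)[0]
    q=(im[...,0]-np.maximum(im[...,1],im[...,2]))
    m_=np.uint8((im[...,0]>90)&(im[...,1]<.62*im[...,0])&(abs(im[...,1]-im[...,2])<.25*im[...,0]))
    v,u=np.nonzero(m_); k=np.hypot(u-c[0],v-c[1])<.02*m["intrinsics"][0,0]/np.linalg.norm(np.array(P)+cv2.Rodrigues(m["rvec"])[0].T@m["tvec"])
    u,v=u[k],v[k]
    if len(u)<6: return n,c,len(u)
    w=atz(n,np.c_[u,v],.03*np.ones(len(u)),m); e=cv2.minEnclosingCircle(np.float32(w[:,:2]*1000))
    return n,len(u),w[:,:2].mean(0).round(4),np.array(e[0])/1000,e[1]*2
E
python3 - <<'E'
from h import *
for n in ("top","scene","wrist"): print(ring(n))
print(sensors.get_state()["eef_pos"],"pre",tool(cap+pen*.039),"grasp",tool(cap-pen*.037))
E
```

```text
('top', 28, array([0.5742, 0.1619]), array([0.5742915 , 0.16186707]), 18.60575294494629)
('scene', 9, array([0.5757, 0.1638]), array([0.57427179, 0.16213443]), 17.23457145690918)
('wrist', array([ 370.26342271, -128.33647723]), 0)
[ 0.49715664 -0.12899649  0.2691085 ] pre [-21.82249146  -0.89876889   6.50109462] grasp [-23.02456643   2.17806876  13.34540794]
```

Request:
arm_command([
  [2, -0.0667, -0.0033, 0, 0, 0, 0],
  [3, -0.1333, -0.0067, 0, 0, 0, 0],
  [4, -0.2, -0.0083, 0.0167, 0, 0, 0],
  [5, -0.2667, -0.0117, 0.0333, 0, 0, 0],
  [6, -0.3333, -0.0133, 0.05, 0, 0, 0],
])

```text
time: 7.83
eef_pos: [0.4669, -0.3278, 0.2361]
orientation: [[0.103, 0.995, -0.003], [0.995, -0.103, 0.003], [0.002, -0.004, -1.0]]
wrist_force: [0.1, -0.5, 0.1]
opening: 0.357
gripper_force: 0.0
```

To row units: -1.8 cm / 60 = -0.03, 1 cm / 60 = 0.0167, -30.5 degrees / 45 = -0.6778.

Request:
arm_command([
  [7, -0.03, -0.0017, 0.0167, -0.0311, -0.0456, -0.1356],
  [7, -0.03, -0.0017, 0.0167, -0.0622, -0.0911, -0.2711],
  [7, -0.03, -0.0017, 0.0167, -0.0933, -0.1367, -0.4067],
  [7, -0.03, -0.0017, 0.0167, -0.1244, -0.1822, -0.5422],
  [7, -0.03, -0.0017, 0.0167, -0.1556, -0.2278, -0.6778],
])

```text
time: 8.25
eef_pos: [0.4643, -0.344, 0.2256]
orientation: [[-0.407, 0.902, 0.144], [0.891, 0.427, -0.151], [-0.198, 0.066, -0.978]]
wrist_force: [-0.1, 0.2, -0.6]
opening: 0.739
gripper_force: 0.0
```

To row units: -30.5 degrees / 45 = -0.6778.

Request:
arm_command([
  [7, 0, 0, 0, -0.0311, -0.0456, -0.1356],
  [7, 0, 0, 0, -0.0622, -0.0911, -0.2711],
  [7, 0, 0, 0, -0.0933, -0.1367, -0.4067],
  [7, 0, 0, 0, -0.1244, -0.1822, -0.5422],
  [7, 0, 0, 0, -0.1556, -0.2278, -0.6778],
])

```text
time: 8.67
eef_pos: [0.4643, -0.3435, 0.2257]
orientation: [[-0.761, 0.551, 0.343], [0.513, 0.834, -0.202], [-0.397, 0.023, -0.917]]
wrist_force: [0.4, 0.3, 0.2]
opening: 0.8
gripper_force: 0.0
```

To row units: -6.4 degrees / 45 = -0.1422.

Request:
arm_command([
  [7, 0, 0, 0, -0.0311, -0.0467, -0.1378],
  [7, 0, 0, 0, -0.0311, -0.0467, -0.1422],
  [7, 0, 0, 0, -0.0311, -0.0467, -0.1422],
  [7, 0, 0, 0, -0.0311, -0.0467, -0.1422],
])

```text
time: 9.0
eef_pos: [0.4651, -0.3446, 0.2277]
orientation: [[-0.799, 0.462, 0.384], [0.417, 0.887, -0.199], [-0.432, 0.001, -0.902]]
wrist_force: [0.4, -0.2, 0.0]
opening: 0.793
gripper_force: 0.0
```

Run:
```python
from h import *
s=sensors.get_state(); print(s["eef_pos"],s["orientation"].round(3),s["opening"],s["qpos"].round(2))
print("pre",tool(cap+pen*.039).round(2),"grasp",tool(cap-pen*.037).round(2),"pen in tool",(s["orientation"].T@pen).round(3))
print(proj("wrist",[cap,cap-pen*.08]))
cv2.imwrite("pics/w2.png",eyes.snapshot("wrist")[:,:,::-1])
```

```text
[ 0.46514328 -0.34457522  0.22771148] [[-0.799  0.462  0.384]
 [ 0.417  0.887 -0.199]
 [-0.432  0.001 -0.902]] 0.792685834936335 [-0.74 -0.15  2.15  0.17  0.72 -1.94]
pre [ 0.96 -0.03  2.16] grasp [ 0.94 -0.02  9.76] pen in tool [ 0.003 -0.001 -1.   ]
[[316.53606517 244.1729071 ]
 [317.55978061 213.40950507]]
```

View pics/w2.png

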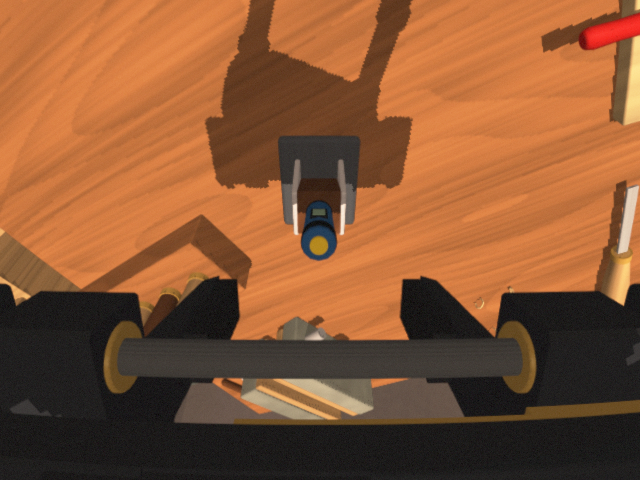

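The wrist view shows the gauge cap at (318,246), within 2 px of the prediction. It lies midway between the fingers, with the display facing the camera and clear of the pads. I'll go in along the axis and grip.

To row units: 8 cm / 60 = 0.1333, 0.95 cm / 60 = 0.0158.

Request:
arm_command([
  [6, 0.0083, 0, 0.0167, 0, 0, 0],
  [6, 0.0158, 0, 0.0333, 0, 0, 0],
  [6, 0.0158, 0, 0.0667, 0, 0, 0],
  [6, 0.0158, 0, 0.1, 0, 0, 0],
  [6, 0.0158, 0, 0.1333, 0, 0, 0],
])

```text
time: 9.47
eef_pos: [0.489, -0.3567, 0.1511]
orientation: [[-0.8, 0.46, 0.385], [0.414, 0.888, -0.2], [-0.434, -0.001, -0.901]]
wrist_force: [0.1, -0.0, 0.3]
opening: 0.681
gripper_force: 0.0
```

To row units: 1.7 cm / 60 = 0.0283, 1 cm / 60 = 0.0167.

Request:
arm_command([
  [6, 0, 0, 0.0167, 0, 0, 0],
  [6, 0, 0, 0.0283, 0, 0, 0],
  [6, 0, 0, 0.0283, 0, 0, 0],
])

```text
time: 9.72
eef_pos: [0.495, -0.3596, 0.1352]
orientation: [[-0.801, 0.459, 0.383], [0.414, 0.888, -0.198], [-0.432, 0.0, -0.902]]
wrist_force: [-0.7, -0.3, 0.4]
opening: 0.68
gripper_force: 0.0
```

Run:
```python
from h import *
s=sensors.get_state(); print(s["eef_pos"],s["wrist_force"],tool(cap-pen*.037).round(2),(s["orientation"].T@pen).round(3))
```

```text
[ 0.49498985 -0.35963972  0.13520959] [-0.73809492 -0.25497052  0.35137684] [-0.05 -0.06 -0.03] [ 0.004 -0.    -1.   ]
```

To row units: -0.05 cm / 60 = -0.0008.

Request:
arm_command([
  [4, 0, -0.0008, 0, 0, 0, 0],
  [2.5, 0, -0.0008, 0, 0, 0, 0],
  [1.5, 0, -0.0008, 0, 0, 0, 0],
  [1, 0, -0.0008, 0, 0, 0, 0],
  [1, 0, -0.0008, 0, 0, 0, 0],
], squeeze=25)

```text
time: 10.13
eef_pos: [0.4955, -0.3612, 0.1388]
orientation: [[-0.799, 0.46, 0.387], [0.413, 0.888, -0.202], [-0.436, -0.001, -0.9]]
wrist_force: [-0.4, 1.0, 0.2]
opening: 0.33
gripper_force: 0.0
```

Request:
arm_command([
  [1, 0, 0, 0, 0, 0, 0],
  [1, 0, 0, 0, 0, 0, 0],
  [1, 0, 0, 0, 0, 0, 0],
])

```text
time: 10.38
eef_pos: [0.4955, -0.3611, 0.1383]
orientation: [[-0.8, 0.46, 0.387], [0.413, 0.888, -0.201], [-0.436, -0.001, -0.9]]
wrist_force: [-0.9, 0.1, 2.0]
opening: 0.214
gripper_force: 25.0
```

To row units: -8.5 cm / 60 = -0.1417, -6.5 cm / 60 = -0.1083.

Request:
arm_command([
  [1, 0, 0, -0.0167, 0, 0, 0],
  [1, 0, 0, -0.0417, 0, 0, 0],
  [1, 0, 0, -0.075, 0, 0, 0],
  [1, 0, 0, -0.1083, 0, 0, 0],
  [1, 0, 0, -0.1417, 0, 0, 0],
])

```text
time: 10.8
eef_pos: [0.4616, -0.3432, 0.2149]
orientation: [[-0.8, 0.459, 0.385], [0.414, 0.888, -0.2], [-0.434, -0.001, -0.901]]
wrist_force: [-0.2, 0.2, -0.7]
opening: 0.217
gripper_force: 25.0
```

To row units: -4 cm / 60 = -0.0667, -2 cm / 60 = -0.0333.

Request:
arm_command([
  [1, 0, 0, -0.0333, 0, 0, 0],
  [1, 0, 0, -0.0667, 0, 0, 0],
  [1, 0, 0, -0.0667, 0, 0, 0],
  [1, 0, 0, -0.0667, 0, 0, 0],
])

```text
time: 11.13
eef_pos: [0.4472, -0.3362, 0.2518]
orientation: [[-0.799, 0.46, 0.388], [0.413, 0.888, -0.203], [-0.438, -0.002, -0.899]]
wrist_force: [-0.8, 0.4, -1.2]
opening: 0.221
gripper_force: 25.0
```

Run:
```python
from h import *
s=sensors.get_state(); R=s["orientation"]; p=s["eef_pos"]
print(p,s["qpos"].round(2)); 
tip=p+R@[0,0,.113]; c=p-R@[0,0,.037]
print("exp tip,cap px", [proj(n,[tip,c]).round(1).tolist() for n in ("top","scene","wrist")])
print("down axis in tool", R.T@[0,0,-1], "goal shift",tool([.5743,.1620,.22]).round(2), tool([p[0],p[1],.27]).round(2))
t=eyes.snapshot("top")[:,:,::-1]; c=eyes.snapshot("scene")[:,:,::-1]
u,v=proj("scene",[tip,c[0,0]*0+tip])[0].astype(int)
cv2.imwrite("pics/c5.png",np.hstack([cv2.resize(c[v-90:v+30,u-40:u+60],(500,600),interpolation=3),cv2.resize(eyes.snapshot("wrist")[150:390,260:380,::-1],(300,600))]))
print(u,v)
```

```text
[ 0.44721528 -0.33616277  0.2518461 ] [-0.76 -0.21  2.16  0.17  0.77 -1.95]
exp tip,cap px [[[536.8, 265.3], [560.6, 297.6]], [[172.9, 206.2], [179.9, 152.5]], [[317.5, 235.1], [314.7, 369.7]]]
down axis in tool [0.43759798 0.00187113 0.89916878] goal shift [11.8  50.09 -2.3 ] [-0.79 -0.   -1.63]
172 206
```

View pics/c5.png

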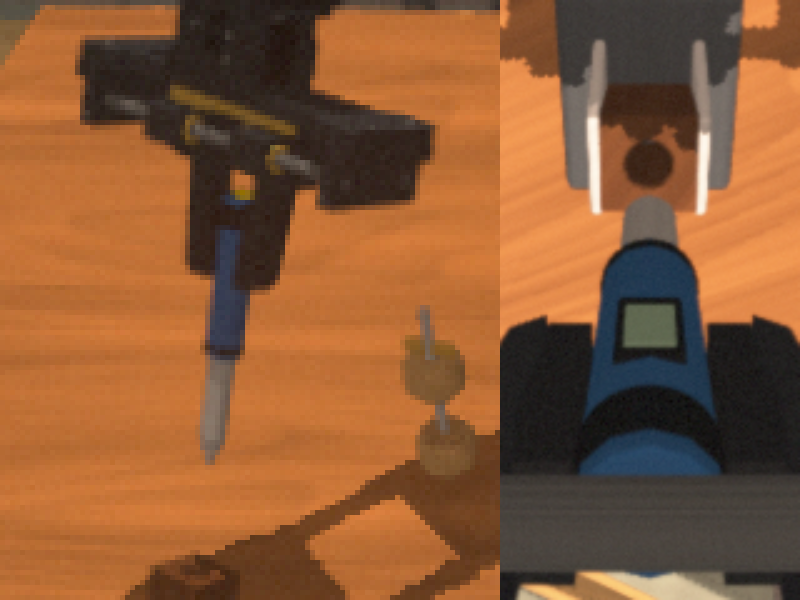

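The gauge hangs straight in the gripper. Its tip is about 3 mm further out than assumed, at ~(173.6,208) against a predicted (172.9,206.2), so the tip lies ~116 mm below the TCP. I'll turn it upright and carry it over.

To row units: 26 degrees / 45 = 0.5778.

Request:
arm_command([
  [1, 0, 0, 0, 0, 0.1444, 0],
  [1, 0, 0, 0, 0, 0.2889, 0],
  [1, 0, 0, 0, 0, 0.4333, 0],
  [1, 0, 0, 0, -0.0022, 0.5778, 0],
  [1, 0, 0, 0, -0.0022, 0.5778, 0],
])

```text
time: 11.7
eef_pos: [0.4493, -0.3369, 0.2474]
orientation: [[-0.889, 0.458, -0.008], [0.458, 0.889, 0.006], [0.01, 0.002, -1.0]]
wrist_force: [0.9, -0.2, -1.7]
opening: 0.219
gripper_force: 25.0
```

To row units: 15 cm / 60 = 0.25, 11.5 cm / 60 = 0.1917.

Request:
arm_command([
  [1, 0.005, 0.025, 0, 0, 0, 0],
  [1, 0.0167, 0.075, 0, 0, 0, 0],
  [1, 0.03, 0.1333, 0, 0, 0, 0],
  [1, 0.0433, 0.1917, 0, 0, 0, 0],
  [1, 0.0567, 0.25, 0, 0, 0, 0],
])

```text
time: 12.12
eef_pos: [0.4851, -0.1853, 0.2488]
orientation: [[-0.888, 0.46, -0.002], [0.46, 0.888, 0.003], [0.004, 0.002, -1.0]]
wrist_force: [0.5, -0.3, -2.0]
opening: 0.219
gripper_force: 25.0
```

To row units: 17.5 cm / 60 = 0.2917, 14 cm / 60 = 0.2333.

Request:
arm_command([
  [1, 0.0133, 0.0583, 0, 0, 0, 0],
  [1, 0.0267, 0.1167, 0, 0, 0, 0],
  [1, 0.04, 0.175, 0, 0, 0, 0],
  [1, 0.0533, 0.2333, 0, 0, 0, 0],
  [1, 0.0667, 0.2917, 0, 0, 0, 0],
])

```text
time: 12.53
eef_pos: [0.5298, -0.0112, 0.2494]
orientation: [[-0.888, 0.459, -0.002], [0.459, 0.888, 0.003], [0.003, 0.002, -1.0]]
wrist_force: [1.4, -0.2, -0.7]
opening: 0.222
gripper_force: 25.0
```

To row units: 14 cm / 60 = 0.2333, 13 cm / 60 = 0.2167.

Request:
arm_command([
  [1, 0.0133, 0.0583, 0, 0, 0, 0],
  [1, 0.0267, 0.1167, 0, 0, 0, 0],
  [1, 0.04, 0.175, 0, 0, 0, 0],
  [1, 0.05, 0.2167, 0, 0, 0, 0],
  [1, 0.0533, 0.2333, 0, 0, 0, 0],
])

```text
time: 12.95
eef_pos: [0.566, 0.1293, 0.2495]
orientation: [[-0.89, 0.456, -0.003], [0.456, 0.89, 0.004], [0.004, 0.003, -1.0]]
wrist_force: [-0.1, -0.0, -1.2]
opening: 0.219
gripper_force: 25.0
```

Request:
arm_command([
  [1, 0, 0, 0, 0, 0, 0],
  [1, 0, 0, 0, 0, 0, 0],
  [1, 0, 0, 0, 0, 0, 0],
])

```text
time: 13.2
eef_pos: [0.5658, 0.1246, 0.2504]
orientation: [[-0.888, 0.46, -0.004], [0.46, 0.888, 0.002], [0.004, -0.0, -1.0]]
wrist_force: [1.3, 0.7, 0.1]
opening: 0.222
gripper_force: 25.0
```

Run:
```python
from h import *
s=sensors.get_state(); R=s["orientation"]; p=s["eef_pos"]
print("shift to mark",tool([.5743,.1620,.142]).round(2),"down in tool",(R.T@[0,0,-1]).round(3),s["qpos"].round(2))
tip=p+R@[0,0,.116]; cp=p-R@[0,0,.034]; col=p+R@[0,0,.054]
for n in("top","scene","wrist"): print(n,proj(n,[tip,col,cp]).round(1).tolist(), ring(n)[1:])
```

```text
shift to mark [ 0.92  3.71 10.84] down in tool [-0.004  0.     1.   ] [ 0.17  0.09  1.81  0.    1.24 -0.92]
top [[283.2, 231.2], [280.6, 226.7], [276.1, 219.0]] (13, array([0.5684, 0.1644]), array([0.56978589, 0.16292691]), 16.72336769104004)
scene [[350.8, 235.1], [352.3, 217.0], [354.4, 188.8]] (9, array([0.5757, 0.1638]), array([0.57427179, 0.16213443]), 17.23457145690918)
wrist [[317.5, 233.2], [317.0, 263.7], [315.2, 361.4]] (170, array([0.5748, 0.163 ]), array([0.57485864, 0.16289543]), 19.060644149780273)
```

To row units: 8.3 cm / 60 = 0.1383, 7.5 cm / 60 = 0.125.

Request:
arm_command([
  [1, 0.005, 0.02, 0.0333, 0, 0, 0],
  [1, 0.0117, 0.0467, 0.0667, 0, 0, 0],
  [1, 0.015, 0.0617, 0.1, 0, 0, 0],
  [1, 0.015, 0.0625, 0.125, 0, 0, 0],
  [1, 0.015, 0.0625, 0.1383, 0, 0, 0],
])

```text
time: 13.77
eef_pos: [0.5742, 0.1628, 0.1657]
orientation: [[-0.888, 0.46, -0.006], [0.46, 0.888, 0.002], [0.006, -0.001, -1.0]]
wrist_force: [-0.2, -1.1, -1.2]
opening: 0.22
gripper_force: 25.0
```

Request:
arm_command([
  [1, 0, 0, 0, 0, 0, 0],
  [1, 0, 0, 0, 0, 0, 0],
  [1, 0, 0, 0, 0, 0, 0],
])

```text
time: 14.02
eef_pos: [0.5762, 0.1631, 0.1694]
orientation: [[-0.888, 0.46, -0.001], [0.46, 0.888, 0.003], [0.002, 0.002, -1.0]]
wrist_force: [-0.4, -0.3, -1.0]
opening: 0.218
gripper_force: 25.0
```

Run:
```python
from h import *
s=sensors.get_state(); R=s["orientation"]; p=s["eef_pos"]
print(p,"shift to mark",tool([.5746,.1625,.142]).round(2),"down in tool",(R.T@[0,0,-1]).round(3))
tip=p+R@[0,0,.116]; M=[.5746,.1625,.03]
ims=[]
for n,w in(("scene",24),("wrist",60)):
    pr=proj(n,[tip,M]); c=pr[1].astype(int); print(n,ring(n)[1:]); o=c-[w,int(w*1.0)]
    im=eyes.snapshot(n)[o[1]:o[1]+2*w,o[0]:o[0]+2*w,::-1]; k=400/(2*w)
    ims.append(cv2.resize(im,(400,400),interpolation=3)); print(n,"tip,mark in crop",((pr-o)*k).round(),"k",k,o)
cv2.imwrite("pics/c6.png",np.hstack(ims))
```

```text
[0.5762319  0.16310367 0.16944926] shift to mark [ 0.11 -0.13  2.74] down in tool [-0.002 -0.002  1.   ]
scene (11, array([0.5766, 0.1634]), array([0.57479388, 0.16196011]), 17.767457962036133)
scene tip,mark in crop [[212. 161.]
 [203. 207.]] k 8.333333333333334 [338 241]
wrist (211, array([0.5728, 0.1634]), array([0.57487482, 0.16287675]), 19.25009536743164)
wrist tip,mark in crop [[207. 232.]
 [200. 201.]] k 3.3333333333333335 [255 164]
```

View pics/c6.png

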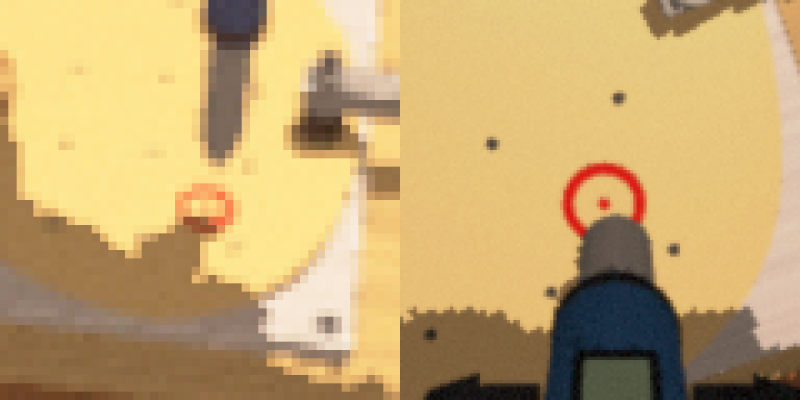

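In the scene part the tip is at (220,165) with the ring at (205,208). In the wrist part the ring centre is (604,203) and the barrel line is x≈616. So the tip sits ~2.5 mm too far along tool +y; I'll correct that and go down gently.

To row units: 1.7 cm / 60 = 0.0283, 0.05 cm / 60 = 0.0008.

Request:
arm_command([
  [1, 0.0008, -0.0025, 0.0083, 0, 0, 0],
  [1, 0.0017, -0.0045, 0.0167, 0, 0, 0],
  [1, 0.0017, -0.0045, 0.0233, 0, 0, 0],
  [1, 0.0017, -0.0045, 0.0283, 0, 0, 0],
  [1, 0.0017, -0.0045, 0.0283, 0, 0, 0],
])

```text
time: 14.63
eef_pos: [0.5723, 0.1615, 0.1497]
orientation: [[-0.888, 0.459, -0.005], [0.459, 0.888, 0.002], [0.005, -0.001, -1.0]]
wrist_force: [-1.0, -0.9, -1.3]
opening: 0.222
gripper_force: 25.0
```

```bash
cat >> h.py <<'E'
def look(k=12):
    F=[];P=[]
    for i in range(k):
        eyes.snapshot("wrist"); s=sensors.get_state(); F.append(s["wrist_force"]);P.append(s["eef_pos"])
    print(s["time"],"F",np.mean(F,0).round(2),np.std(F,0).round(2),"p",np.mean(P,0).round(4),np.std(P,0).round(4),"shift",tool([.5746,.1625,.142]).round(2))
E
python3 -c "
from h import *
look(); print(ring('wrist')[1:])"
```

```text
15.2333 F [-0.12 -0.18 -0.64] [0.59 0.46 0.4 ] p [0.5732 0.1617 0.1511] [0.0002 0.0001 0.0003] shift [-0.09  0.13  0.92]
(194, array([0.5717, 0.1649]), array([0.57480334, 0.1629557 ]), 19.109777450561523)
```

To row units: 0.5 cm / 60 = 0.0083, 0.3 cm / 60 = 0.005.

Request:
arm_command([
  [1, -0.0008, 0, 0.0025, 0, 0, 0],
  [1, -0.0017, 0, 0.005, 0, 0, 0],
  [1, -0.0017, 0, 0.0083, 0, 0, 0],
  [1, -0.0017, 0, 0.0083, 0, 0, 0],
])

```text
time: 15.62
eef_pos: [0.5741, 0.1613, 0.1458]
orientation: [[-0.888, 0.459, -0.003], [0.459, 0.888, 0.003], [0.004, 0.001, -1.0]]
wrist_force: [1.1, 0.3, 0.6]
opening: 0.22
gripper_force: 25.0
```

```bash
python3 -c "
from h import *
look()"
```

```text
16.2167 F [0.02 0.17 0.2 ] [0.47 0.35 0.45] p [0.5742 0.1613 0.1462] [0.     0.     0.0001] shift [0.01 0.13 0.42]
```

To row units: 0.2 cm / 60 = 0.0033, 0.1 cm / 60 = 0.0017.

Request:
arm_command([
  [1, 0, 0, 0.0017, 0, 0, 0],
  [1, 0, 0, 0.0033, 0, 0, 0],
  [1, 0, 0, 0.0033, 0, 0, 0],
])

```text
time: 16.47
eef_pos: [0.5741, 0.1613, 0.144]
orientation: [[-0.888, 0.459, -0.003], [0.459, 0.888, 0.002], [0.004, 0.001, -1.0]]
wrist_force: [0.3, 0.2, 1.3]
opening: 0.222
gripper_force: 25.0
```

```bash
python3 -c "
from h import *
look()"
```

```text
17.0667 F [-0.04  0.3   1.  ] [0.41 0.51 0.42] p [0.5741 0.1613 0.1442] [0. 0. 0.] shift [0.01 0.13 0.22]
```

The contact force (~1.9 N with the gauge's weight taken off, rising 0.4 N/mm) puts the tip ~3.6 mm in. I'll press a touch more and check the tip's place numerically.

To row units: 0.05 cm / 60 = 0.0008.

Request:
arm_command([
  [1, 0, 0, 0.0008, 0, 0, 0],
  [1, 0, 0, 0.0008, 0, 0, 0],
  [1, 0, 0, 0.0008, 0, 0, 0],
])

```text
time: 17.32
eef_pos: [0.5741, 0.1613, 0.1436]
orientation: [[-0.888, 0.459, -0.003], [0.459, 0.888, 0.002], [0.004, 0.001, -1.0]]
wrist_force: [0.6, -0.1, 0.9]
opening: 0.217
gripper_force: 25.0
```

Run:
```python
from h import *
look()
s=sensors.get_state();R=s["orientation"];p=s["eef_pos"];M=[.5746,.1625,.03]
for n,dz in (("scene",range(-14,4)),("wrist",range(0,70,6))):
    im=eyes.snapshot(n).astype(int); c=proj(n,M)[0]; print(n,"mark",c.round(1),"pen0 tip/12mm/40mm up",proj(n,[p+R@[0,0,q] for q in(.112,.1,.072)]).round(1).tolist())
    for d in dz:
        v=int(round(c[1]))+d; r=im[v,int(c[0])-40:int(c[0])+40]; sat=(r.max(1)-r.min(1))/r.max(1).clip(1)
        k=np.nonzero((sat<.35)&(abs(np.arange(80)-40)<(12 if n=="scene" else 30)))[0]
        rd=np.nonzero((r[:,1]<.62*r[:,0])&(r[:,0]>90)&(abs(np.arange(80)-40)<25)&(abs(r[:,1]-r[:,2])<.25*r[:,0]))[0]
        print(v,"grey",(k+int(c[0])-40)[[0,-1]] if len(k) else "-",len(k),"red",(rd+int(c[0])-40)[[0,-1]] if len(rd) else "-")
```

```text
17.9167 F [0.12 0.14 1.24] [0.35 0.54 0.39] p [0.5741 0.1613 0.1436] [0. 0. 0.] shift [0.01 0.13 0.16]
scene mark [362.4 265.8] pen0 tip/12mm/40mm up [[362.1, 265.2], [362.4, 262.1], [363.2, 254.9]]
252 grey [362 365] 4 red -
253 grey [362 365] 4 red -
254 grey [362 365] 4 red -
255 grey [362 365] 4 red -
256 grey [362 365] 4 red -
257 grey [362 364] 3 red -
258 grey [362 364] 3 red -
259 grey [361 364] 4 red -
260 grey [361 364] 4 red -
261 grey [361 364] 4 red -
262 grey [361 364] 4 red -
263 grey [362 364] 3 red -
264 grey [362 363] 2 red [360 364]
265 grey [362 363] 2 red [364 365]
266 grey - 0 red [359 365]
267 grey - 0 red [360 365]
268 grey - 0 red [361 361]
269 grey - 0 red -
wrist mark [319.3 235.2] pen0 tip/12mm/40mm up [[317.5, 235.4], [317.4, 240.4], [317.1, 254.0]]
235 grey [311 328] 18 red [307 334]
241 grey [310 329] 20 red [308 332]
247 grey [309 330] 17 red -
253 grey [305 333] 3 red -
259 grey [302 337] 2 red -
265 grey [338 338] 1 red -
271 grey [300 339] 23 red -
277 grey [299 340] 26 red -
283 grey [291 348] 37 red -
289 grey [292 348] 37 red -
295 grey [290 347] 7 red -
301 grey [290 348] 7 red -
```

```bash
python3 -c "
from cell import env
print(env.hand_in())"
```

```text
the job is handed in; nothing more can be done
None
```

Job handed in: both clamps look fully shut in the pictures, and the gauge is held about upright with its tip near the ring centre, pressed in about 4 mm at about 2 N (estimated from wrist force and camera pixels); hand-in returned no verdict.

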